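Slide the nail-colour board out over the client's edge

TASK

The client wants to look at the white nail-colour board, which lies flat on the manicure table with a gel pot standing between it and the client's edge (the long edge across from the robot). Push that pot out of the way to one side, leaving it standing on the table clear of the board, and slide the board across until it sticks out 4 cm past the client's edge, square to the edge, so that she can take hold of it. Only push or slide with the fingertips: lift and tip nothing, keep the pot and board from falling off, and leave everything else where it is.

Things in the scene. Friction and masses are not known exactly. Their poses are not given: they have to be found in the camera images.
- board: Nail-colour board: flat white acrylic panel, 150 mm (its x) by 110 mm (its y) by 6 mm thick, 0.1 to 0.21 kg, loose on the table; origin at the centre of its underside, z up. Its x axis starts within 0.26 rad of the direction towards the client's edge (world +x). It carries rows of small lacquered sample nails standing less than 1 mm proud, with a plain margin all round. Friction on the table about 0.5 to 0.7: a level push of 1 to 2 N slides it.
- gel_pot: The gel pot in the way: squat round jar with black body and white ribbed lid, 40 mm diameter, 33 mm high, about 0.07 kg, loose; origin at the centre of its underside. It starts 130 to 150 mm ahead of the board's centre along the board's x axis and within 12 mm of that axis.
- client_edge (a point): Point on the upper rim of the table's client-side edge, at y = 0. The edge is straight and runs along world y at this x; the table top (z = 0) lies on the robot's side of it. Axes parallel to the world's: x points out from the table towards the client.
- spare_pot: Bystander: another gel pot just like the first (40 mm diameter, 33 mm high), standing well to one side near the client's edge, not in the board's way; origin at the centre of its underside.
- buffer: Bystander: nail buffer block 95 (x) by 26 by 26 mm, lying beside the board; origin at the centre of its underside.
- lacquer: Bystander: lacquer bottle 32 mm diameter with slim black cap, 62 mm high, standing beside the board; origin at the centre of its underside.
- palette: Bystander: small steel mixing plate 80 (x) by 60 by 4 mm, lying flat; origin at the centre of its underside.
- file: Bystander: glass nail file 140 (x) by 14 by 4 mm, lying flat; origin at the centre of its underside.
- spray: Bystander: clear spray bottle 44 mm diameter, 142 mm high, standing; origin at the centre of its underside.
- dish: Bystander: small white dish 48 mm across the rim, 24 mm high; origin at the centre of its underside.
Not all that is in view belongs to the job. What is shaped like the gel_pot but purple or red is not meant.

How it is judged (in metres and radians):
At the end, for the whole second after the job is handed in: The board lies flat on the table, at rest, sticking out 40 mm (30 to 50 mm) past the client's edge and square to it within 0.1 rad; the gel pot stands upright at rest, wholly on the table and at least 2 mm clear of the board; no other thing has been moved by 20 mm or more (x of board in the frame of client_edge between -0.045 and -0.025 m and angle between the x axis of board and the x axis of client_edge, either way round below 0.1 rad and angle between board's own z axis and vertical below 0.06 rad and height (world z) of board between -0.004 and 0.004 m and angle between gel_pot's own z axis and vertical below 0.1 rad and height (world z) of gel_pot between -0.004 and 0.004 m and x of gel_pot in the frame of client_edge below -0.02 m and (y of gel_pot in the frame of board above 0.077 m or y of gel_pot in the frame of board below -0.077 m or x of gel_pot in the frame of board below -0.097 m) and linear speed of each of board, gel_pot below 0.01 m/s and distance of each of spare_pot, buffer, lacquer, palette, file, spray, dish from where it was at the start of the episode below 0.02 m); the robot touches nothing.
It fails at once if the board is lifted off the table (more than 12 mm) or tipped (more than 0.15 rad), or falls off (height (world z) of board above 0.012 m or angle between board's own z axis and vertical above 0.15 rad or height (world z) of board below -0.02 m).
It fails at once if the gel pot is lifted (more than 12 mm), tipped over (more than 0.4 rad) or falls off the table (height (world z) of gel_pot above 0.012 m or angle between gel_pot's own z axis and vertical above 0.4 rad or height (world z) of gel_pot below -0.02 m).
It fails at once if a bystander is moved (20 mm or more), or a standing one tipped (distance of any of spare_pot, buffer, lacquer, palette, file, spray, dish from where it was at the start of the episode above 0.02 m or angle between any of lacquer, spray, spare_pot, dish's own z axis and vertical above 0.4 rad).
It also fails if it takes over 58 s, if anything falls off the work surface, if the arm or the gripper's body presses on something with over 40 N, if the wrist force passes 120 N, or if a joint passes its speed limit or range.

ROBOT

A 6-joint arm with a two-finger parallel gripper is mounted at the origin on the work surface. World frame = base frame: x ahead of the robot, y to its left, z up, the work surface at z = 0. Lengths are in mm, angles in degrees, forces in N, time in s.
With the tool pointing down it reaches from about 300 to 850 mm from the base axis. Payload 4.2 kg.
Tool frame: the origin (TCP) lies on the front face of the gripper's body, between the roots of the fingers; the fingertips stand 78 mm ahead of it and the grasp point (between the pads) lies 60 mm ahead of it; x points along the fingers, y is the direction in which the jaws open and shut, and the axes are right-handed (so a half turn about x gives the same grasp; the last joint's range is limited). The gripper opens to 91 mm and grips with 3 to 60 N. Pads are 32 mm wide; open, the fingers measure 118 mm over their backs; the gripper's body (76 mm by 178 mm) begins 60 mm behind the grasp point.
Start: joints at [63.885, 18.312, 89.639, -0, 72.044, -1.146], TCP at [242.729, 521.265, 292.276] pointing down, gripper open.
Joint ranges: [-177.97, 177.97], [-48.28, 115.42], [12.27, 149.76], [-77.06, 257.06], [2.81, 150.46], [-146.56, 146.56]. Speed limits (degrees/s): [147.25, 147.25, 180, 180, 180, 180].

INTERFACE

Orientations are given as [roll, pitch, yaw] about the fixed x, y, z axes, in that order (R = Rz(yaw) Ry(pitch) Rx(roll)).
In Python, from workcell import status, viewer, env gives the robot as it stands. The module is installed in compiled form; this text tells all that it offers.
- The arm moves only by the tool move_arm, never from a script. Its argument "moves" is a list of rows, each a list of 3 entries, a list of its own where there are three numbers: the shift along the tool's x, y, z in cm, then the turn about the tool's x in rad, then the gripper's target within -1 to 1 (fully open at 1, half-way at 0, shut at -1). A call has 1 to 20 rows; each row is the pose to reach, as a shift and turn from the pose commanded when the call began, along the tool's axes at that moment; what a row does not reach only later rows make up. A row lasts 1/8 s, in which the tool goes at most 62.5 mm and 10.7 degrees, less where a joint would pass 70% of its speed; a pose out of reach is approached as far as the arm can. A call with a gripper value outside its range is refused whole. The fingers move at their own pace and stop on an object; "force" is the grip in N (left out, the last holds). Time passes only in rows, so rows that repeat a pose let the fingers close. It gives the time, the measured TCP pose, the force and the opening at its end, in the units of the state.
- status.state(): the state, without advancing time (a new reading comes with each control period).
- viewer.grab_frame(name): name is "side" or "top"; returns the picture (480x640x3 uint8, red, green, blue); there is no depth.
- viewer.get_calibration(name): a dict with "camera_matrix" (3x3 intrinsics, pixels), "eye" and "rotation" of the camera in the world. Camera axes: x right, y down, z forward; pixel columns grow to the right and rows downward; lengths in mm; the calibration is good to about 2 mm. A picture is of the moment at which its call begins. get_calibration takes no time and is no camera call.
- env.job_done(): hands the job in, once; it reports no verdict.
The state is a dict: "time_s": time; "qpos": joint angles; "qvel": joint speeds; "effort": joint torques, N m; "ee_pos": TCP position; "ee_rot": TCP orientation; "force": force on the tool from outside, world axes, zero at the start; "torque": the same for the moment, N m; "gripper_width": finger opening in mm.
Only numpy, scipy, OpenCV 4.12 (cv2) and the standard library are available. Lean on these libraries where they do the work, as an engineer would, in place of code of your own. Each camera call takes 0.05 s, during which the arm holds its last target.

## Working session

There is one attempt and no reset: what is moved stays moved. The work goes in short steps, Python scripts to look and compute and a tool call to move; the robot and the scene stay as the last step left them, time stands still between calls to the robot, and variables do not carry over. Pictures are saved under pics/ and viewed, and the job is handed in when it is done.

Besides the shell and the picture viewer there is one more tool, called after ">>>" by a JSON object that holds its "api" and its "payload", one argument or row to a line. move_arm: Moves the arm, as the interface text tells. Its arguments: {"type":"object","properties":{"moves":{"type":"array","items":{"type":"array"}},"force":{"type":"number"}},"required":["moves"]}

```bash
mkdir -p pics; python3 - <<'E'
from workcell import status, viewer, env
import cv2
for n in ("top","side"):
    f=viewer.grab_frame(n); cv2.imwrite(f"pics/{n}0.png",f[:,:,::-1])
    c=viewer.get_calibration(n); print(n,c)
print(status.state())
E
```

```text
top {'camera_matrix': array([[436.83050145,   0.        , 316.31503982],
       [  0.        , 436.83050145, 242.27322037],
       [  0.        ,   0.        ,   1.        ]]), 'eye': array([ 383.68327299,  -47.62768109, 1147.96674488]), 'rotation': array([-173.7188766 ,    0.89992413,  -91.25896364])}
side {'camera_matrix': array([[587.5709955 ,   0.        , 320.62024329],
       [  0.        , 587.5709955 , 239.1491912 ],
       [  0.        ,   0.        ,   1.        ]]), 'eye': array([ 476.08647008, 1017.51689645,  783.50983534]), 'rotation': array([-124.8864156 ,   -0.73128035, -177.35589731])}
{'time_s': 0.1, 'qpos': array([ 6.38846913e+01,  1.83481673e+01,  8.96974129e+01,  7.30142644e-04,
        7.20419757e+01, -1.14494889e+00]), 'qvel': array([ 0.0199854 , -0.11501594, -0.13694588, -0.01890361,  0.02259686,
       -0.03401733]), 'effort': array([ 6.63757728e-04, -4.13331413e+01, -2.32511401e+01,  7.27775018e-02,
        4.21353767e-02, -7.09343249e-05]), 'ee_pos': array([242.58994385, 520.98579402, 291.51591932]), 'ee_rot': array([ -91.5992353 ,   89.91244131, -116.56982077]), 'force': array([-0.37501801,  0.72465549, -1.56628158]), 'torque': array([-0.00151538,  0.04173009,  0.01215155]), 'gripper_width': 90.93512635503657}
```

View pics/top0.png

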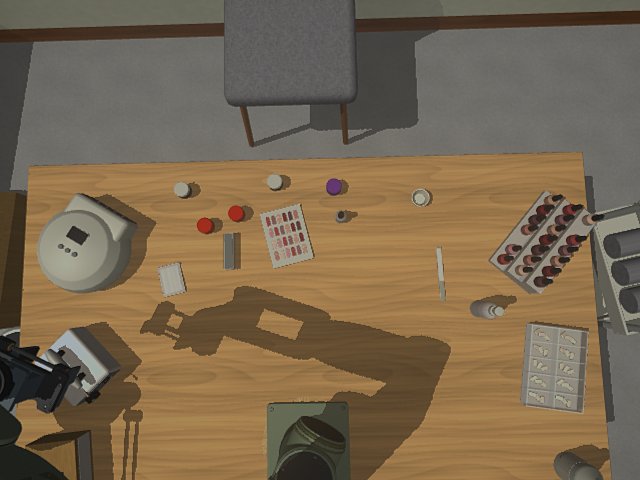

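View pics/side0.png

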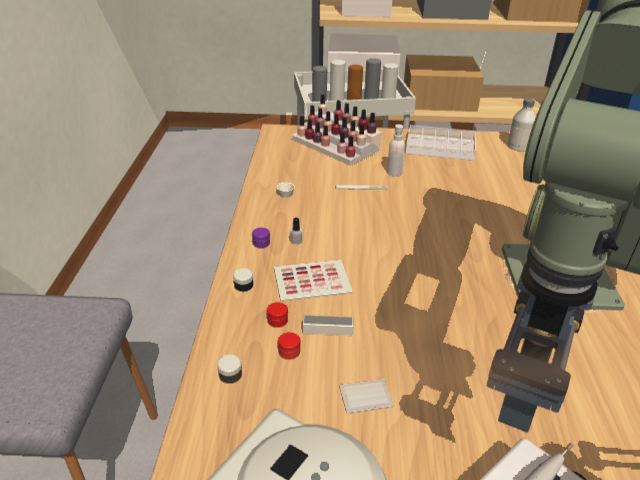

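The top view shows board at (287,236). Candidates for the gel pot are the white lid at (275,182), the white lid at (183,190), which is the spare far to the side, purple at (334,186), and red at (236,213) and (205,226). I choose (275,182), which is white-lidded and ahead of the board.

```bash
cat > h.py <<'E'
from workcell import status, viewer, env
import cv2, numpy as np
from scipy.spatial.transform import Rotation as Ro
def px2w(n,uv,z):
    c=viewer.get_calibration(n); R=Ro.from_euler('xyz',c['rotation'],degrees=True).as_matrix()
    uv=np.atleast_2d(np.array(uv,float)); d=np.c_[uv,np.ones(len(uv))]@np.linalg.inv(c['camera_matrix']).T@R.T
    e=c['eye']; return e+d*((z-e[2])/d[:,2])[:,None]
def w2px(n,p):
    c=viewer.get_calibration(n); R=Ro.from_euler('xyz',c['rotation'],degrees=True).as_matrix()
    q=(np.atleast_2d(p)-c['eye'])@R@c['camera_matrix'].T; return q[:,:2]/q[:,2:]
E
python3 - <<'E'
from h import *
np.set_printoptions(precision=1,suppress=True)
for nm,uv,z in [("edgeL",(40,165),0),("edgeM",(300,159),0),("edgeR",(570,153),0),("pot",(275,181.5),33),("spare",(182,189),33),("purple",(334,186),33),("red1",(236,213),33),("red2",(205,226),33),("lacq",(342,216),30),("buf",(231,251),26),("pal",(172,279),4),("dish",(421,197),24)]:
    print(nm,px2w("top",uv,z)[0])
for nm,uv,z in [("pot",(243,276),33),("spare",(230,362),33),("purple",(261,234),33),("red1",(277,310),33),("red2",(289,341),33)]: print('s',nm,px2w("side",uv,z)[0])
f=cv2.imread("pics/top0.png"); a=cv2.resize(f[140:290,160:360],None,fx=4,fy=4,interpolation=cv2.INTER_CUBIC); cv2.imwrite("pics/top0c.png",a)
f=cv2.imread("pics/side0.png"); a=cv2.resize(f[220:400,180:420],None,fx=3.3,fy=3.3,interpolation=cv2.INTER_CUBIC); cv2.imwrite("pics/side0c.png",a)
E
```

```text
edgeL [740.  715.7   0. ]
edgeM [737.8   6.7   0. ]
edgeR [ 734.9 -717.4    0. ]
pot [669.   71.6  33. ]
spare [655.3 315.4  33. ]
purple [653.  -82.1  33. ]
red1 [588.1 173.9  33. ]
red2 [556.  254.4  33. ]
lacq [ 574.  -100.8   30. ]
buf [490.1 188.4  26. ]
pal [422.  348.4   4. ]
dish [ 620.1 -308.4   24. ]
s pot [668.4  83.5  33. ]
s spare [654.2 319.5  33. ]
s purple [651.4 -69.9  33. ]
s red1 [588.1 182.4  33. ]
s red2 [557.9 263.3  33. ]
```

View pics/top0c.png

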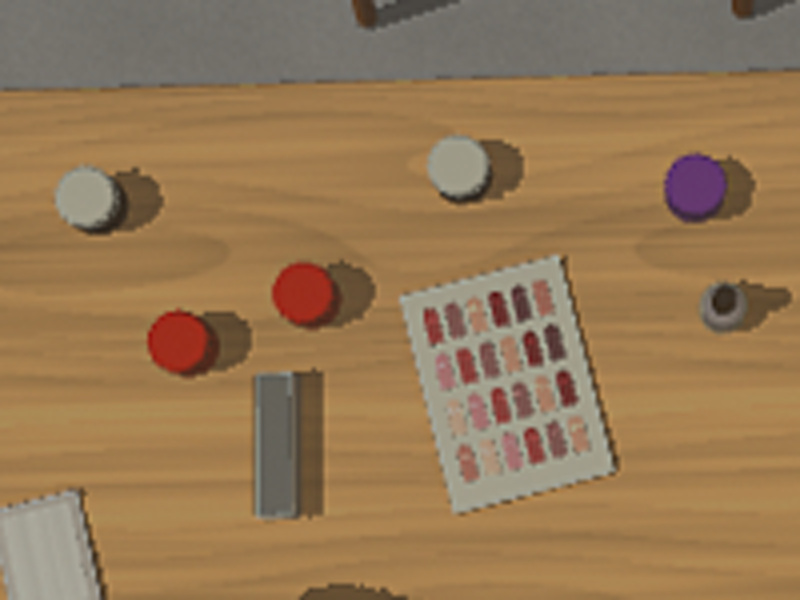

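View pics/side0c.png

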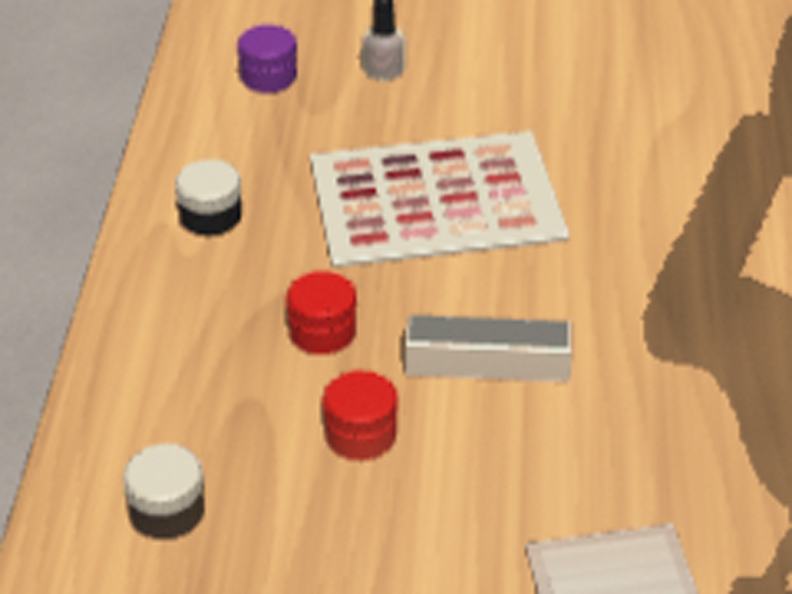

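```bash
python3 - <<'E'
from h import *
np.set_printoptions(precision=1,suppress=True)
T=np.array([(402,296),(562,258),(616,470),(456,513)])/4+[160,140]-0.4
S=np.array([(333,263),(312,155),(532,133),(567,238)])/3.3+[180,220]-.35
for n,u in(("top",T),("side",S)):
    p=px2w(n,u,6); print(n,p[:,:2].tolist()); c=p.mean(0); d=p[0]+p[1]-p[2]-p[3]; e=p[0]+p[3]-p[1]-p[2]
    print(c,np.degrees(np.arctan2(d[1],d[0])),np.linalg.norm(d)/2,np.linalg.norm(e)/2)
print(w2px("top",[[0,0,0],[242.6,521,291.5-78],[738,0,0]]),w2px("side",[[242.6,521,291.5-78],[738,0,0],[738,300,0],[738,-300,0]]))
E
```

```text
top [[589.8593931663582, 115.08343545022038], [612.8085117937437, 8.385435754561826], [470.8416167471892, -24.482716963402094], [445.070918133212, 80.8128378100254]]
[529.6  44.9   6. ] 13.177439015064076 147.2550967447319 108.75992797035717
side [[588.3997260251742, 120.07691949767047], [613.1391682086949, 13.396196855234507], [469.39819147946196, -19.749233027547007], [445.7059434057426, 87.62110608800981]]
[529.2  50.3   6. ] 12.899795852998487 146.92548662897255 109.73090455848944
[[307.9 444.1]
 [ 55.1 363.6]
 [302.5 158.9]] [[522.1 395.1]
 [218.3 262.9]
 [186.4 364.8]
 [240.  193.6]]
```

```bash
cat >> h.py <<'E'
def plan(target,jaw_deg):
    """shift (cm, tool axes) and turn to bring the fingertips to target (mm), jaw axis at jaw_deg (mod 180) in world"""
    s=status.state(); R=Ro.from_euler('xyz',s['ee_rot'],degrees=True).as_matrix()
    tip=s['ee_pos']+78*R[:,0]; y=R[:,1]; a=np.degrees(np.arctan2(y[1],y[0]))
    t=(jaw_deg-a+90)%180-90   # world yaw
    d=(np.array(target)-tip)@R/10
    print("t",s['time_s'],"tip",tip.round(1),"jaw",round(a,1),"toolR",R.round(3).tolist(),"shift cm",d.round(2),"turn rad",round(-np.radians(t),3),"F",s['force'].round(1),"w",round(s['gripper_width'],1),"q6",s['qpos'][5].round(1))
E
python3 - <<'E'
from h import *
plan((668,15,100),0); plan((668,15,100),90)
E
```

```text
t 0.1 tip [242.5 520.9 213.5] jaw 65.0 toolR [[-0.001, 0.422, 0.907], [-0.001, 0.907, -0.422], [-1.0, -0.002, -0.0]] shift cm [ 11.39 -27.88  59.93] turn rad 1.135 F [-0.4  0.7 -1.6] w 90.9 q6 -1.1
t 0.1 tip [242.5 520.9 213.5] jaw 65.0 toolR [[-0.001, 0.422, 0.907], [-0.001, 0.907, -0.422], [-1.0, -0.002, -0.0]] shift cm [ 11.39 -27.88  59.93] turn rad -0.436 F [-0.4  0.7 -1.6] w 90.9 q6 -1.1
```

>>> {"api": "move_arm", "payload": {
  "moves": [
    [[0,-5,10],0.18,-0.38],
    [[0,-10,20],0.36,-0.38],
    [[0,-14,30],0.54,-0.38],
    [[0,-19,40],0.72,-0.38],
    [[0,-23,50],0.9,-0.38],
    [[0,-27.9,59.9],1.135,-0.38],
    [[0,-27.9,59.9],1.135,-0.38],
    [[0,-27.9,59.9],1.135,-0.38],
    [[0,-27.9,59.9],1.135,-0.38],
    [[0,-27.9,59.9],1.135,-0.38],
    [[0,-27.9,59.9],1.135,-0.38],
    [[0,-27.9,59.9],1.135,-0.38],
    [[0,-27.9,59.9],1.135,-0.38],
    [[0,-27.9,59.9],1.135,-0.38]
  ]
}}

```text
time_s: 1.85
ee_pos: [667.2, 16.6, 292.4]
ee_rot: [-130.6, 90.0, 139.5]
force: [0.1, -0.3, 0.0]
gripper_width: 28.5
```

```bash
python3 - <<'E'
from h import *
plan((668,15,12),0)
for n in ("top","side"): cv2.imwrite(f"pics/{n}1.png",viewer.grab_frame(n)[:,:,::-1])
E
```

```text
t 1.85 tip [667.2  16.7 214.4] jaw 0.1 toolR [[-0.0, 1.0, 0.001], [0.0, 0.001, -1.0], [-1.0, -0.0, -0.0]] shift cm [20.24  0.09  0.17] turn rad 0.001 F [ 0.1 -0.3  0. ] w 28.5 q6 0.3
```

View pics/side1.png

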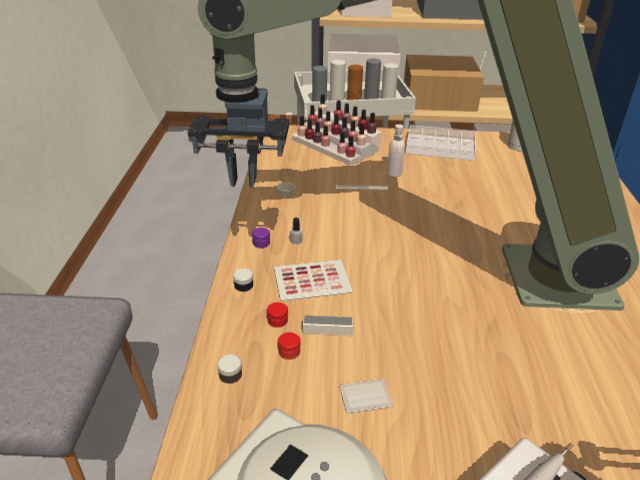

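>>> {"api": "move_arm", "payload": {
  "moves": [
    [[5,0,0.2],0,-0.38],
    [[10,0,0.2],0,-0.38],
    [[14,0,0.2],0,-0.38],
    [[17,0,0.2],0,-0.38],
    [[19,0,0.2],0,-0.38],
    [[20,0,0.2],0,-0.38],
    [[20,0,0.2],0,-0.38],
    [[20,0,0.2],0,-0.38]
  ]
}}

```text
time_s: 2.95
ee_pos: [668.6, 13.7, 93.4]
ee_rot: [92.5, 89.9, 2.6]
force: [0.1, -0.4, 0.5]
gripper_width: 28.5
```

```bash
python3 - <<'E'
from h import *
plan((668,115,12),0)
for n in ("top","side"): cv2.imwrite(f"pics/{n}2.png",viewer.grab_frame(n)[:,:,::-1])
E
```

```text
t 2.95 tip [668.7  13.7  15.4] jaw 0.0 toolR [[0.002, 1.0, 0.0], [0.0, 0.0, -1.0], [-1.0, 0.002, -0.0]] shift cm [  0.34  -0.07 -10.13] turn rad 0.0 F [ 0.1 -0.4  0.5] w 28.5 q6 0.2
```

View pics/side2.png

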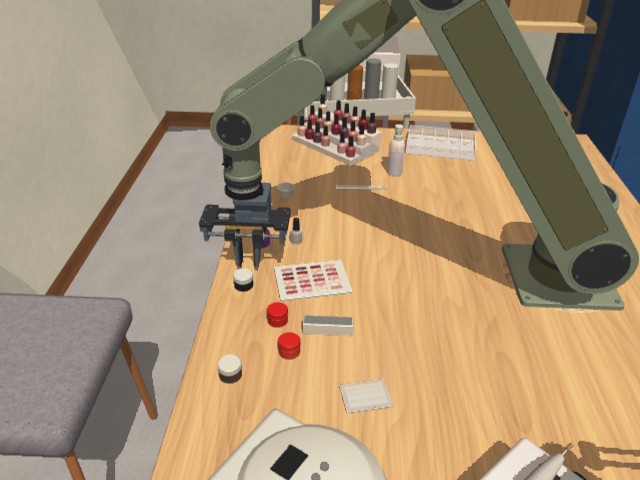

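View pics/top2.png

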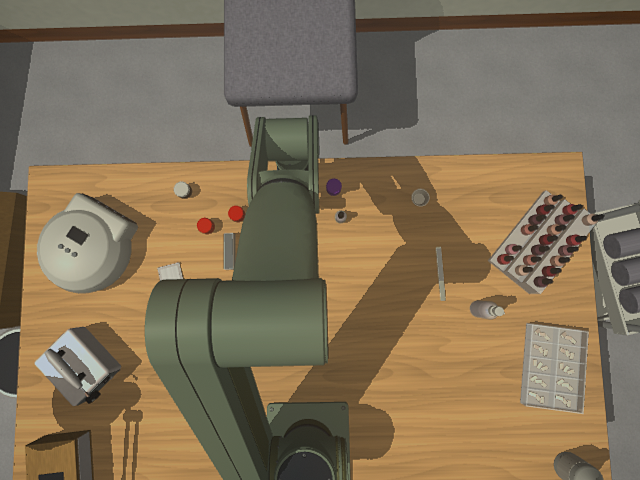

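>>> {"api": "move_arm", "payload": {
  "moves": [
    [[0.3,0,-0.7],0,-0.38],
    [[0.3,0,-1.4],0,-0.38],
    [[0.3,0,-2.0],0,-0.38],
    [[0.3,0,-2.6],0,-0.38],
    [[0.3,0,-3.2],0,-0.38],
    [[0.3,0,-3.8],0,-0.38],
    [[0.3,0,-4.4],0,-0.38],
    [[0.3,0,-5.0],0,-0.38],
    [[0.3,0,-5.6],0,-0.38],
    [[0.3,0,-6.2],0,-0.38],
    [[0.3,0,-6.8],0,-0.38],
    [[0.3,0,-7.4],0,-0.38],
    [[0.3,0,-8.0],0,-0.38],
    [[0.3,0,-8.6],0,-0.38],
    [[0.3,0,-9.2],0,-0.38],
    [[0.3,0,-9.8],0,-0.38],
    [[0.3,0,-10.3],0,-0.38],
    [[0.3,0,-10.8],0,-0.38],
    [[0.3,0,-11.1],0,-0.38],
    [[0.3,0,-11.1],0,-0.38]
  ]
}}

```text
time_s: 5.55
ee_pos: [668.0, 124.8, 89.2]
ee_rot: [173.2, 90.0, 83.2]
force: [-0.6, 0.3, -0.3]
gripper_width: 28.0
```

```bash
python3 - <<'E'
from h import *
plan((668,85,12),0)
for n in ("side",): cv2.imwrite(f"pics/{n}3.png",viewer.grab_frame(n)[:,:,::-1])
E
```

```text
t 5.55 tip [668.  124.8  11.2] jaw 0.0 toolR [[0.0, 1.0, 0.0], [0.0, 0.0, -1.0], [-1.0, 0.0, -0.0]] shift cm [-0.08  0.    3.98] turn rad 0.0 F [-0.6  0.3 -0.3] w 28.0 q6 9.6
```

View pics/side3.png

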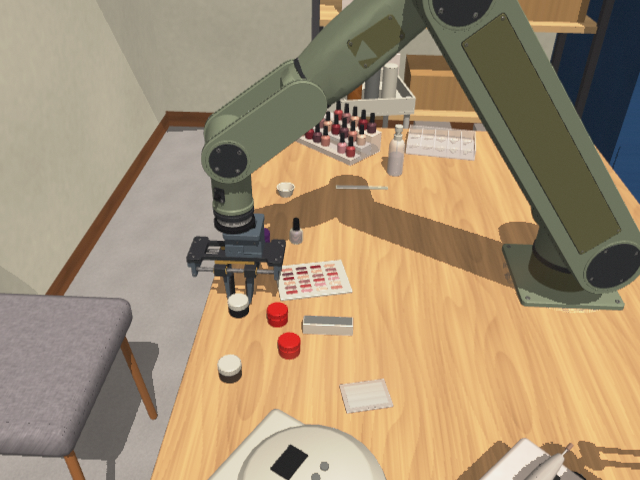

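The pot is upright in the fingers' cradle at (238,305), and the board is undisturbed at (315,280). Next I back off, rise and go round behind the board.

>>> {"api": "move_arm", "payload": {
  "moves": [
    [[0,0,1.0],0,-0.38],
    [[0,0,2.0],0,-0.38],
    [[0,0,3.5],0,-0.38],
    [[-1,0,4],0,-0.38],
    [[-5,0,4],0,-0.38],
    [[-10,0,4],0,-0.38],
    [[-12,-5,5],0,0.32],
    [[-12,-10,6],0.18,0.32],
    [[-12,-15,7],0.36,0.32],
    [[-12,-20,7.8],0.54,0.32],
    [[-12,-24,7.8],0.72,0.32],
    [[-12,-26.8,7.8],0.9,0.32],
    [[-12,-26.8,7.8],1.08,0.32],
    [[-12,-26.8,7.8],1.26,0.32],
    [[-12,-26.8,7.8],1.44,0.32],
    [[-12,-26.8,7.8],1.571,0.32],
    [[-12,-26.8,7.8],1.571,0.32],
    [[-12,-26.8,7.8],1.571,0.32]
  ]
}}

```text
time_s: 7.85
ee_pos: [400.0, 46.4, 209.6]
ee_rot: [-163.2, 90.0, 16.8]
force: [-0.0, 0.4, 0.2]
gripper_width: 60.2
```

```bash
python3 - <<'E'
from h import *
np.set_printoptions(precision=1,suppress=True)
plan((400,47,10),90)
f=viewer.grab_frame("top"); cv2.imwrite("pics/top4.png",f[:,:,::-1])
f=viewer.grab_frame("side")[:,:,::-1]; cv2.imwrite("pics/side4.png",cv2.resize(f[200:400,170:440],None,fx=2.96,fy=2.96,interpolation=cv2.INTER_CUBIC))
E
```

```text
t 7.85 tip [400.1  46.4 131.6] jaw -89.9 toolR [[0.001, 0.001, -1.0], [0.0, -1.0, -0.001], [-1.0, -0.0, -0.001]] shift cm [12.2 -0.1  0. ] turn rad 0.001 F [-0.   0.4  0.2] w 60.2 q6 94.9
```

View pics/side4.png

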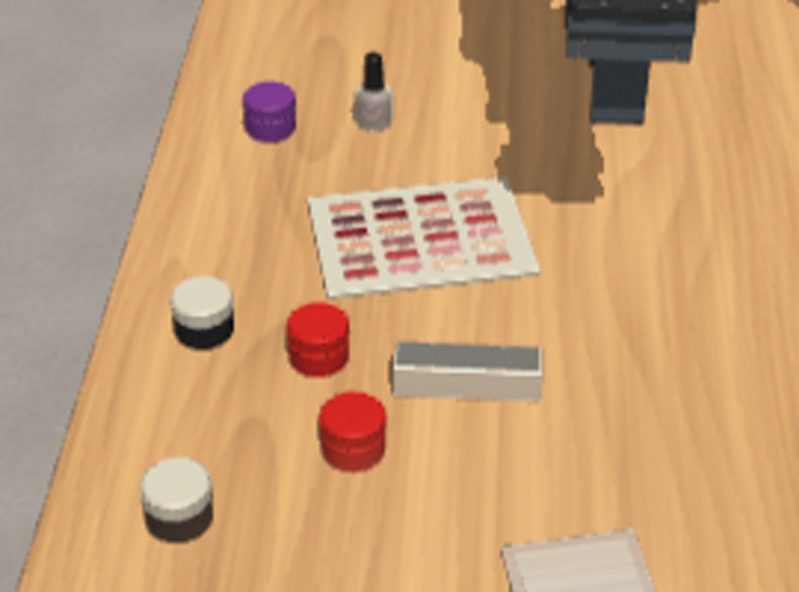

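View pics/top4.png

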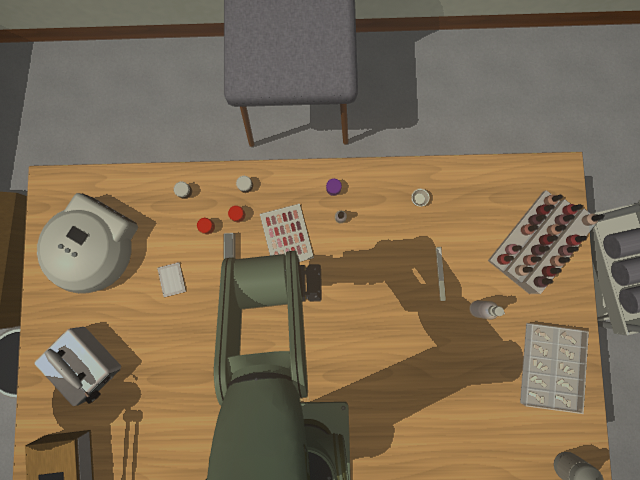

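>>> {"api": "move_arm", "payload": {
  "moves": [
    [[5,0,0],0,0.32],
    [[9,0,0],0,0.32],
    [[11.5,0,0],0,0.32],
    [[12.2,0,0],0,0.32],
    [[12.6,0,0],0,0.32],
    [[12.6,0,0],0,0.32],
    [[12.6,0,0],0,0.32],
    [[12.6,0,0],0,0.32]
  ]
}}

```text
time_s: 8.95
ee_pos: [400.3, 46.5, 83.8]
ee_rot: [-171.9, 89.9, 8.1]
force: [1.0, -0.3, -0.0]
gripper_width: 60.1
```

```bash
python3 - <<'E'
from h import *
plan((445,47,2.5),90)
E
```

```text
t 8.95 tip [400.4  46.6   5.8] jaw -90.0 toolR [[0.001, -0.0, -1.0], [0.0, -1.0, 0.0], [-1.0, -0.0, -0.001]] shift cm [ 0.33 -0.05 -4.46] turn rad -0.0 F [ 1.  -0.3 -0. ] w 60.1 q6 95.0
```

>>> {"api": "move_arm", "payload": {
  "moves": [
    [[0.2,0,0],0,0.32],
    [[0.3,0,0],0,0.32],
    [[0.3,0,-1],0,0.32],
    [[0.3,0,-2],0,0.32],
    [[0.3,0,-2.5],0,0.32],
    [[0.3,0,-3.0],0,0.32],
    [[0.3,0,-3.5],0,0.32],
    [[0.3,0,-4.0],0,0.32],
    [[0.3,0,-4.5],0,0.32],
    [[0.3,0,-5.0],0,0.32],
    [[0.3,0,-5.5],0,0.32],
    [[0.3,0,-6.0],0,0.32],
    [[0.3,0,-6.5],0,0.32],
    [[0.3,0,-7.0],0,0.32],
    [[0.3,0,-7.5],0,0.32],
    [[0.3,0,-8.0],0,0.32],
    [[0.3,0,-8.5],0,0.32],
    [[0.3,0,-9.0],0,0.32],
    [[0.3,0,-9.0],0,0.32]
  ]
}}

```text
time_s: 11.32
ee_pos: [490.7, 46.5, 80.3]
ee_rot: [-175.6, 89.9, 4.4]
force: [0.5, 0.4, 0.3]
gripper_width: 60.2
```

```bash
python3 - <<'E'
from h import *
plan((612,47,2.5),90)
f=viewer.grab_frame("top"); cv2.imwrite("pics/top5.png",f[:,:,::-1])
f=viewer.grab_frame("side")[:,:,::-1]; cv2.imwrite("pics/side5.png",cv2.resize(f[200:400,170:440],None,fx=2.96,fy=2.96,interpolation=cv2.INTER_CUBIC))
E
```

```text
t 11.325 tip [490.8  46.5   2.3] jaw -90.0 toolR [[0.001, -0.0, -1.0], [0.0, -1.0, 0.0], [-1.0, -0.0, -0.001]] shift cm [ -0.    -0.06 -12.12] turn rad -0.0 F [0.5 0.4 0.3] w 60.2 q6 94.1
```

View pics/side5.png

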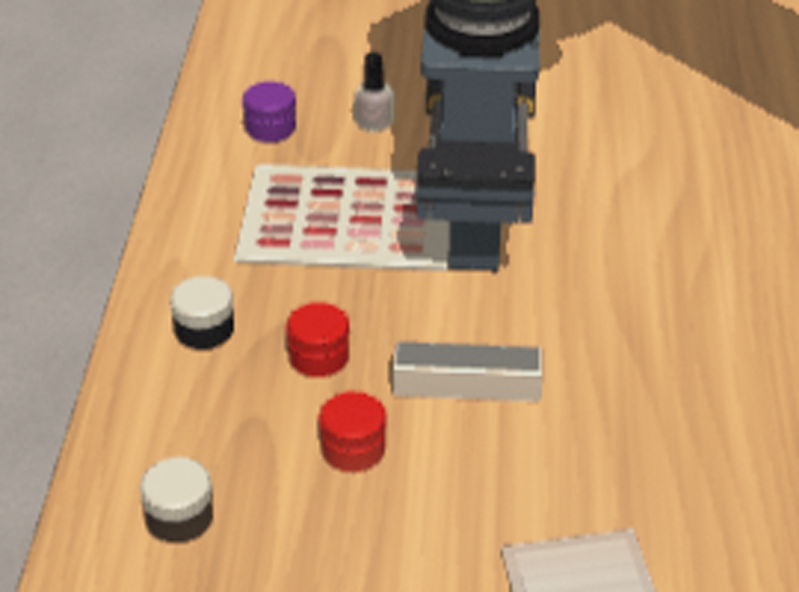

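View pics/top5.png

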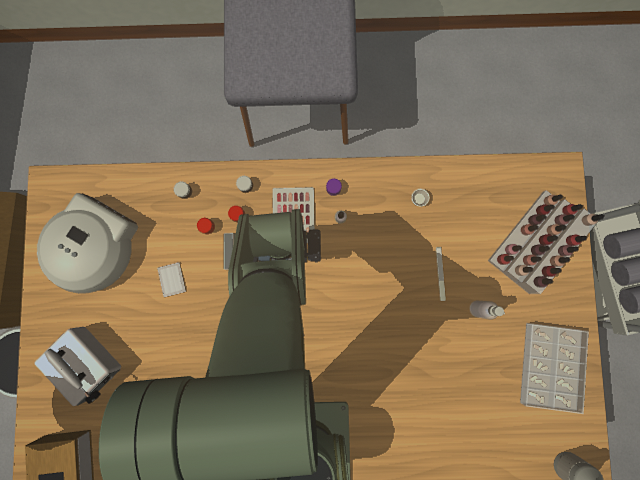

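```bash
python3 - <<'E'
from h import *
np.set_printoptions(precision=1,suppress=True)
print(px2w("top",[(273.5,189),(313.5,188),(314.5,228)],6))
S=np.array([(236,262),(257,166),(447,268)])/2.96+[170,200]-.33
print(px2w("side",S,6))
print(px2w("top",[(334,186.5),(341.5,216)],33), px2w("side",np.array([[269,98]])/2.96+[170,200],33))
f=cv2.imread("pics/top5.png"); cv2.imwrite("pics/top5c.png",cv2.resize(f[150:250,210:360],None,fx=5.3,fy=5.3,interpolation=cv2.INTER_CUBIC))
E
```

```text
[[655.5  78.7   6. ]
 [655.5 -28.1   6. ]
 [547.8 -28.5   6. ]]
[[656.   89.1   6. ]
 [656.6 -23.5   6. ]
 [509.   86.5   6. ]]
[[651.7 -82.1  33. ]
 [573.5 -99.4  33. ]] [[652.1 -73.4  33. ]]
```

View pics/top5c.png

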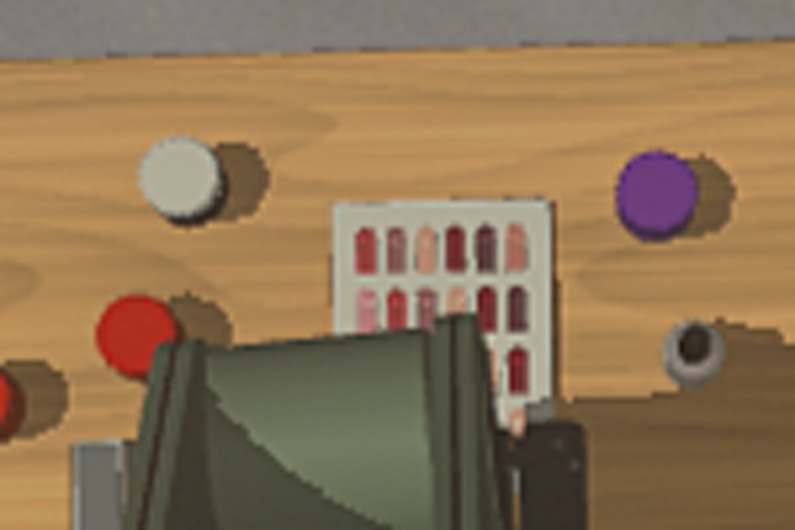

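>>> {"api": "move_arm", "payload": {
  "moves": [
    [[0,0,-0.4],0,0.32],
    [[0,0,-1.0],0,0.32],
    [[0,0,-1.6],0,0.32],
    [[0,0,-2.2],0,0.32],
    [[0,0,-2.8],0,0.32],
    [[0,0,-3.4],0,0.32],
    [[0,0,-4.0],0,0.32],
    [[0,0,-4.6],0,0.32],
    [[0,0,-5.2],0,0.32],
    [[0,0,-5.8],0,0.32],
    [[0,0,-6.4],0,0.32],
    [[0,0,-7.0],0,0.32],
    [[0,0,-7.6],0,0.32],
    [[0,0,-8.2],0,0.32],
    [[0,0,-8.8],0,0.32],
    [[0,0,-9.4],0,0.32],
    [[0,0,-10.0],0,0.32],
    [[0,0,-10.4],0,0.32],
    [[0,0,-10.8],0,0.32],
    [[0,0,-10.8],0,0.32]
  ]
}}

```text
time_s: 13.92
ee_pos: [598.5, 46.5, 80.3]
ee_rot: [-174.3, 89.9, 5.6]
force: [-0.4, 0.1, 0.6]
gripper_width: 60.2
```

```bash
python3 - <<'E'
from h import *
plan((612,47,2.5),90)
f=viewer.grab_frame("top")[:,:,::-1]; cv2.imwrite("pics/top6.png",f);cv2.imwrite("pics/top6c.png",cv2.resize(f[140:240,210:360],None,fx=5.3,fy=5.3,interpolation=cv2.INTER_CUBIC))
f=viewer.grab_frame("side")[:,:,::-1]; cv2.imwrite("pics/side6.png",cv2.resize(f[200:400,170:440],None,fx=2.96,fy=2.96,interpolation=cv2.INTER_CUBIC))
E
```

```text
t 13.925 tip [598.6  46.5   2.3] jaw -90.0 toolR [[0.001, -0.0, -1.0], [0.0, -1.0, 0.0], [-1.0, -0.0, -0.001]] shift cm [-0.02 -0.05 -1.34] turn rad -0.0 F [-0.4  0.1  0.6] w 60.2 q6 93.3
```

View pics/side6.png

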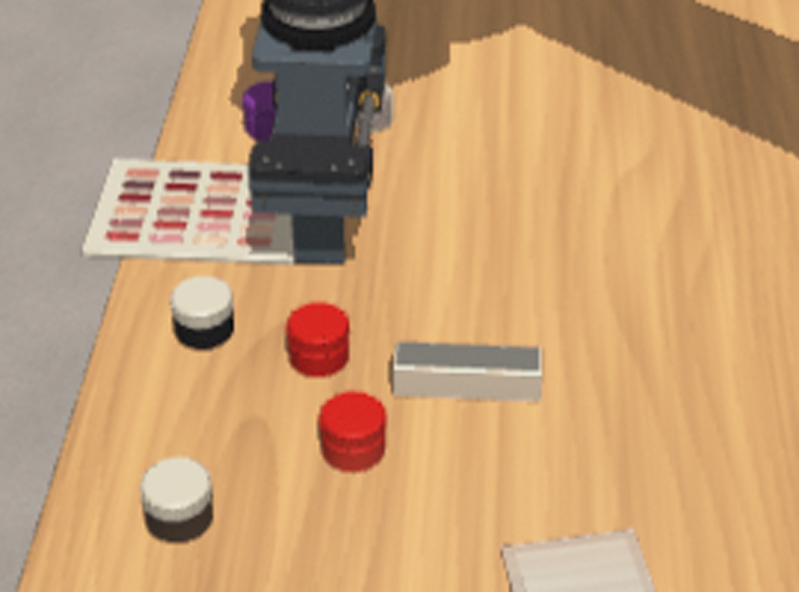

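View pics/top6c.png

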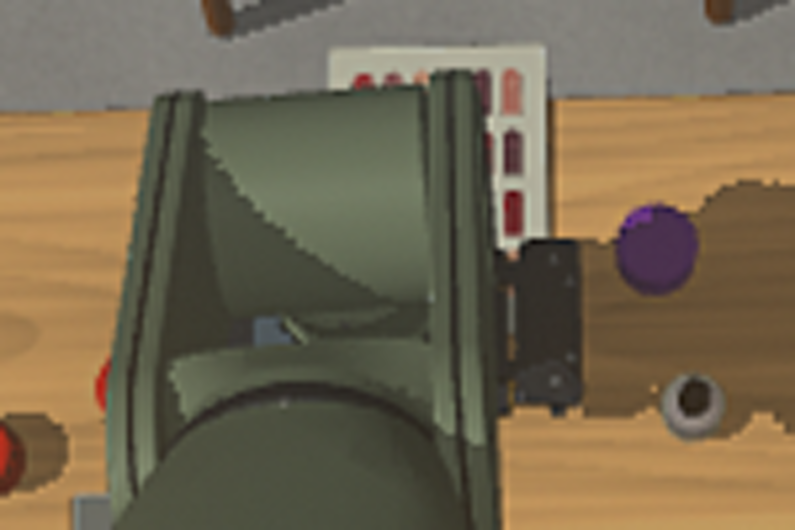

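```bash
python3 - <<'E'
from h import *
np.set_printoptions(precision=1,suppress=True)
T=np.array([(330,46),(546,43)])/5.3+[210,140]-.4
S=np.array([(84,256),(112,158),(291,262)])/2.96+[170,200]-.33
print(px2w("top",T,6),px2w("side",S,6))
print(px2w("side",np.array([(121,258),(162,158),(44,520),(202,5)])/2.96+[170,200]-.33,0))
print(px2w("top",np.array([(312,105),(552,97),(100,110),(700,95)])/5.3+[210,140]-.4,0))
E
```

```text
[[767.7  81.9   6. ]
 [766.3 -28.1   6. ]] [[762.7  89.1   6. ]
 [766.7 -26.6   6. ]
 [617.8  86.7   6. ]]
[[ 738.6   82.5    0. ]
 [ 731.2  -37.1    0. ]
 [ 735.6  324.4    0. ]
 [ 737.1 -260.8    0. ]]
[[ 739.    92.1    0. ]
 [ 739.9  -30.5    0. ]
 [ 739.2  200.6    0. ]
 [ 738.9 -105.9    0. ]]
```

The board overhangs about 27 mm now and is square, so I push another 13 mm, back off and rise.

>>> {"api": "move_arm", "payload": {
  "moves": [
    [[0,0,-0.4],0,0.32],
    [[0,0,-0.8],0,0.32],
    [[0,0,-1.1],0,0.32],
    [[0,0,-1.3],0,0.32],
    [[0,0,-1.3],0,0.32],
    [[0,0,-1.3],0,0.32],
    [[0,0,-0.8],0,0.32],
    [[0,0,0.5],0,0.32],
    [[0,0,2],0,0.32],
    [[0,0,3],0,0.32],
    [[-3,0,3],0,0.32],
    [[-8,0,3],0,0.32],
    [[-14,0,6],0,0.32],
    [[-18,0,12],0,0.32],
    [[-20,0,18],0,0.32],
    [[-20,0,23],0,0.32],
    [[-20,0,23],0,0.32],
    [[-20,0,23],0,0.32]
  ]
}}

```text
time_s: 16.27
ee_pos: [368.1, 46.5, 280.6]
ee_rot: [-172.9, 89.9, 7.1]
force: [-0.4, 0.6, 0.5]
gripper_width: 60.1
```

```bash
python3 - <<'E'
from h import *
plan((612,47,2.5),90)
f=viewer.grab_frame("top")[:,:,::-1]; cv2.imwrite("pics/top7.png",f);cv2.imwrite("pics/top7c.png",cv2.resize(f[140:240,210:360],None,fx=5.3,fy=5.3,interpolation=cv2.INTER_CUBIC))
f=viewer.grab_frame("side")[:,:,::-1]; cv2.imwrite("pics/side7.png",cv2.resize(f[200:400,170:440],None,fx=2.96,fy=2.96,interpolation=cv2.INTER_CUBIC))
E
```

```text
t 16.275 tip [368.3  46.5 202.6] jaw -90.0 toolR [[0.002, -0.0, -1.0], [0.0, -1.0, 0.0], [-1.0, -0.0, -0.002]] shift cm [ 20.07  -0.04 -24.33] turn rad -0.0 F [-0.4  0.6  0.5] w 60.1 q6 95.4
```

View pics/side7.png

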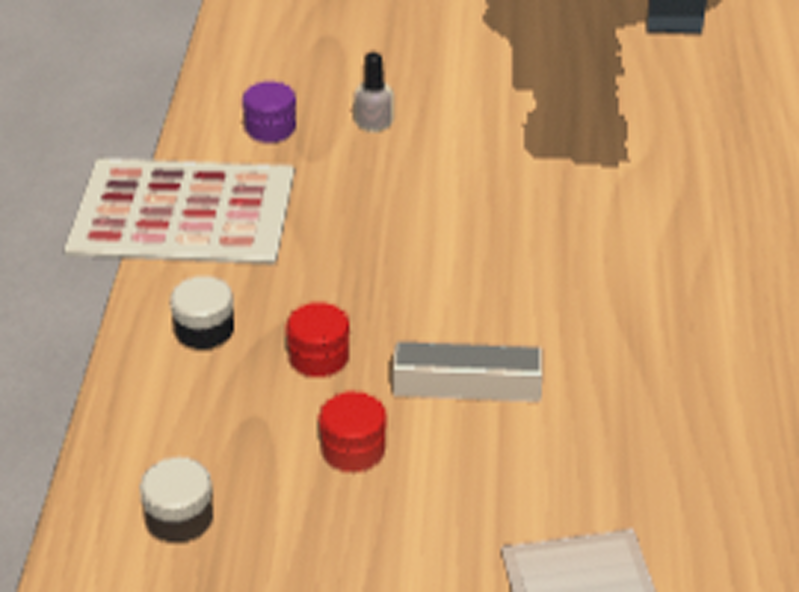

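View pics/top7c.png

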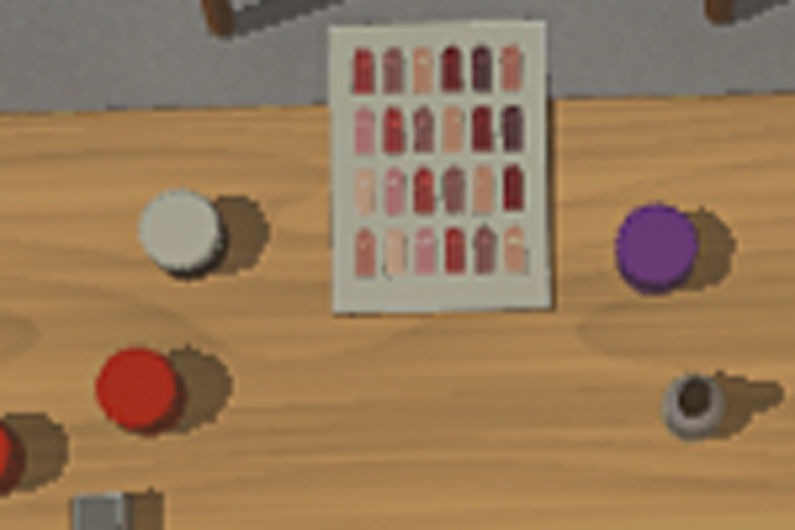

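```bash
python3 - <<'E'
from h import *
np.set_printoptions(precision=1,suppress=True)
o=[210,140]
T=np.array([(329,26),(546,21),(552,307),(334,313)])/5.3+o-.4
S=np.array([(66,251),(98,158),(294,165),(274,262)])/2.96+[170,200]-.33
for n,u in(("top",T),("side",S)):
    p=px2w(n,u,6); c=p.mean(0); d=p[0]+p[1]-p[2]-p[3]
    print(n,p[:,:2].tolist(),c,np.degrees(np.arctan2(d[1],d[0])))
print(px2w("top",np.array([(180,229)])/5.3+o-.4,33),px2w("side",np.array([(202,297)])/2.96+[170,200]-.33,33))
E
```

```text
top [[778.2373341086552, 82.26925274153342], [777.8366607994349, -28.37245971673816], [629.6647714257213, -28.266810376206806], [629.3747525011735, 81.35582317965515]] [703.8  26.7   6. ] 0.15581451947229605
side [[776.4016252129582, 84.42200277679876], [777.2179320573206, -25.93537069884769], [629.1689809500461, -26.458308305640458], [629.6485637400625, 87.43666066045546]] [703.1  29.9   6. ] -0.48426282712690355
[[667.6 153.9  33. ]] [[666.8 158.2  33. ]]
```

```bash
python3 -c "
from workcell import env
print(env.job_done())"
```

```text
the job is handed in; nothing more can be done
None
```

I pushed the gel pot about 80 mm to the robot's left, then slid the board across with the two open fingertips on its rear edge, and handed the job in at about 16 s. No verdict is reported.

What the last pictures showed, before handing in:

| Check | Top camera | Side camera | Wanted |
|---|---|---|---|
| Board centre x | 704 mm | 703 mm | about 703 mm (edge at about 738 mm) |
| Board angle to the edge | 0.2° | −0.5° | within 5.7° (0.1 rad) |

- **Board:** its front edge is at about 778 mm, so it sticks out about 40 mm and lies flat.
- **Gel pot:** it stands upright at about (667, 156) mm. That is roughly 128 mm from the board's centre line and about 70 mm from its centre to the table edge.
- **Other things:** none of the things near the push looks moved, judging by eye between the pictures. I did not measure each one.
- **Disagreement:** the two cameras differed in y by 3 to 12 mm in different readings, most at the start. I worked from values in between, and the y clearances were large enough that it did not matter.

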